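# Reset the hob's safety switch and hold its key turned

## Task

The hob has tripped its safety switch box. First twist the box's black spring-return reset knob clockwise to its stop and let it spring back; then take the flat-bladed key with the rectangular head from the wooden stand and push it fully home in the brass lock, rocking it past the sticky pins rather than forcing it, before you turn it a quarter clockwise to its stop. Finish while still holding the key turned against its spring, and leave the other key and the other kitchen things where they are.

Things in the scene. Friction and masses are not known exactly. Their poses are not given: they have to be found in the camera images.
- switchbox: grey steel hob safety switch box, fixed to the counter, 150 (x) x 260 (y) x 62 mm high; origin at the centre of its underside, its y runs along its length. On the lid: the lock at y = +65 mm, the reset knob at y = -65 mm, both at x = 0
- knob_grip (a point): point on the knob's vertical axis at the height to grip (99 mm above the counter). The reset knob is a black disc with an upright bar grip 46 mm long, 14 mm thick, 32 mm tall (its top is 9 mm above this point, the disc is 23 mm below it); the point turns with the knob: its x runs along the bar, so the fingers close along its y
- reset_knob (a joint): turn of the reset knob in rad: 0 at rest, grows clockwise seen from above (its yaw falls), hard stop at 1.2. A spring of 0.04 (rest) to 0.11 N m (stop) brings it back to 0 when released
- lock_mouth (a point): centre of the top face of the lock's round brass plug (36 mm across, 66 mm above the counter, in a steel ring of 60 mm flush with it). The key slot is 16.5 mm long (along this point's x) and 7 mm wide (along y), 33 mm deep, with a mouth that flares by 2.5 mm on every side over the top 3 mm. The point turns with the plug
- lock_plug (a joint): turn of the lock's plug in rad: 0 at rest (slot along the box's x), grows clockwise seen from above (its yaw falls), hard stop at 1.45. A spring of 0.07 (rest) to 0.16 N m (stop) turns it back when the key is let go. The key has about 0.15 rad of play in the slot, so the hand has to turn about 1.6 rad for 1.45 of the plug
- lock_pin0: first sticky pin in the slot: 4 mm thick, round end, 11 mm below the lock's face, 4.5 mm to +x of the middle, standing out 3.2 mm from the +y wall. It slides into the wall against 10 N of dry friction and stays there. A light straight push jams on it; turning the key 0.15 to 0.2 rad to and fro under a light push (5 to 12 N) works it past in some rocks. Over 30 N on it is forcing
- lock_pin1: second such pin, 19 mm below the face, 4.5 mm to the -x side, in the -y wall
- key: the lock's key, upright, blade down, in the wooden stand; about 60 g. Origin at the centre of the blade's tip, z up, x along the blade's width. Steel blade 14 (x) x 5 (y) mm, 30 mm long, its last 0.8 mm bevelled to 10 x 2 mm; above it a flange 26 x 16 x 4 mm that lands on the lock's face when the key is fully home. Either way round fits
- key_head (a point): on the key, 55 mm above its tip, where to put the TCP to grip it: its flat RECTANGULAR black head is 30 (x) x 12 (y) x 28 mm tall, from 34 to 62 mm above the tip; the fingers close along its 12 mm (y)
- spare_key: another key, of the wrong kind, in the stand's other hole: a DISC-shaped black head of 30 mm and a round 6 mm shaft; otherwise the same heights. To be left alone. Which of the two holes it is in varies
- key_stand: wooden key stand, fixed, 140 (x) x 60 (y) x 45 mm high, origin at the centre of its underside; two slots at x = +-35 mm, 16 mm long along x, 7 mm wide, 36 mm deep. A key's flange rests on its top, so the key's tip is 15 mm above the counter
- salt_shaker: white ceramic salt shaker, 42 mm across, 75 mm tall, origin at the centre of its underside; a bystander
- pepper_mill: dark wooden pepper mill, 36 mm across, 85 mm tall, origin at the centre of its underside; a bystander
- mug: blue mug, 80 mm across, 90 mm tall, origin at the centre of its underside; a bystander
- jam_jar: glass jar with a steel lid, 56 mm across, 90 mm tall, origin at the centre of its underside; a bystander
- wooden_spoon: wooden spoon lying flat, 260 mm long, origin at its middle; a bystander
There are look-alikes about, which are no part of the job. What is shaped like the key but green or pink is not meant.

How it is judged:
By the outcome, as a careful person would: the job done as asked, in the order asked, and still so for the second after the job is handed in, while the arm keeps its last pose, push and grip.
It also fails if it takes over 72 s, if anything falls off the work surface, if the arm or the gripper's body presses on something with over 40 N, if the wrist force passes 120 N, or if a joint passes its speed limit or range.

## Robot

A 7-joint arm with a two-finger parallel gripper is mounted at the origin on the work surface. World frame = base frame: x ahead of the robot, y to its left, z up, the work surface at z = 0. Lengths are in m, angles in rad, forces in N, time in s.
With the tool pointing down it reaches from about 0.4 to 0.85 m from the base axis. Payload 10.4 kg.
Tool frame: the origin (TCP) lies between the finger pads, 19 mm behind the fingertips; this is the grasp point; z points along the fingers, y is the line along which they close (so a half turn about z gives the same grasp; the last joint's range is limited). The gripper opens to 85 mm and grips with 20 to 120 N. Pads are 22 mm wide; open, the fingers measure 114 mm over their backs; the gripper's body (76 mm by 85 mm) begins 54 mm behind the grasp point. The pads swing forward as they close: fully open they stand 13 mm farther back than shut.
Start: joints at [-1.265, 0.332, -0.065, 1.46, 0.022, 1.35, -0.088], TCP at [0.202, 0.592, 0.25] pointing down, gripper open.
Joint ranges: [-2.6, 2.6], [-0.5, 2.12], [-1.47, 1.34], [0.16, 2.42], [-1.27, 4.41], [0.06, 2.06], [-2.6, 2.6]. Speed limits (rad/s): [2.22, 2.22, 2.79, 2.79, 3.14, 3.14, 3.14].

## Interface

Orientations are given as a unit quaternion [x, y, z, w].
In Python, from workcell import manip gives the robot as it stands.
- The arm moves only by the shell command python3 -m pendant 'ROWS' [FORCE]. ROWS is JSON, a list of rows, each a list of 7 numbers: the shift along the tool's x, y, z in units of 50 mm (1.0 is 50 mm), then the turn, a rotation vector about the tool's x, y, z in units of 8 degrees (1.0 is 8 degrees), then the opening, from -1 (shut) to 1 (fully open), so that 0 is half open. In form: [[dx, dy, dz, ax, ay, az, jaw], ...]. A call has exactly 10 rows; each row is the pose to reach, as a shift and turn from the pose commanded when the call began, along the tool's axes at that moment; what a row does not reach only later rows make up. A row lasts 1/8 s, in which the tool goes at most 62.5 mm and 10.7 degrees, less where a joint would pass 70% of its speed; a pose out of reach is approached as far as the arm can. A call with a gripper value outside its range is refused whole. The fingers move at their own pace and stop on an object; FORCE is the grip in N (left out, the last holds). Time passes only in rows, so rows that repeat a pose let the fingers close, or fill a call up. It gives the time, the measured TCP pose, the force, the opening and the grip force at its end, in the units of the state.
- manip.get_obs(): the state, without advancing time (a new reading comes with each control period).
- manip.camera(name): name is "scene" or "top" or "wrist"; returns (picture, depth): 400x640x3 uint8, red, green, blue; 400x640 float32, m along the optical axis (not along the pixel's ray), 0 where there is no reading.
- manip.get_calibration(name): a dict with "fx", "fy", "cx", "cy" (pixels), "xyz" and "orientation" of the camera in the world. Camera axes: x right, y up, looking along -z (the intrinsics and any distortion apply to the point x, -y, -z); pixel columns grow to the right and rows downward; lengths in m; the calibration is good to about 2 mm. The wrist camera is an equidistant fisheye: a pixel r from the principal point sees the ray r / f radians off the axis. A picture is of the moment at which its call begins: read the wrist's pose just before it. get_calibration takes no time and is no camera call; for the wrist camera it gives the pose at the moment of the call.
- manip.hand_in(): hands the job in; it is judged then, once.
Trained networks look in the newest picture that a camera, given by its name, has taken for a name from the list of things; names that differ only in an ending like _2 or _b are one class to them, and where a whole thing is asked for, a point or a joint stands for the part that bears it (a point fixed in the world has none). Each returns a list of dicts, best first, with "p" (0 to 1); they miss things now and then, are a little off and sometimes report something else, mostly with a low value. They report only what shows in the picture. A call takes as long as a camera call. They do not tell look-alikes from the thing itself.
- manip.find_in(thing, camera): "box" ([left, top, right, bottom] in pixels, round what is visible of it).
- manip.trace(thing, camera): "pixels" (400x640 bool, what is visible of it) and "box" ([left, top, right, bottom] in pixels, round what is visible of it).
- manip.tip_of(thing, camera): "pixel" ([column, row] in pixels: a listed point, or the origin of a listed thing).
The state is a dict: "clock": time; "joint_pos": joint angles; "joint_velocities": joint speeds; "tau": joint torques, N m; "position": TCP position; "ee_rot": TCP orientation; "ft_force": force on the tool from outside, world axes, zero at the start; "torque": the same for the moment, N m; "grip_width": opening from 0.0 (shut) to 1.0 (fully open); "grasp_force": force on a finger pad.
Only numpy, scipy, OpenCV 4.12 (cv2) and the standard library are available. Lean on these libraries where they do the work, as an engineer would, in place of code of your own. Each camera call takes 0.05 s, during which the arm holds its last target. There are 200 camera calls.

## Working session

There is one attempt and no reset: what is moved stays moved. The work goes in short steps, Python scripts to look and compute and a shell command to move; the robot and the scene stay as the last step left them, time stands still between calls to the robot, and variables do not carry over. Pictures are saved under pics/ and viewed, at most 10 in all, crops included, and the job is handed in when it is done.

```bash
mkdir -p pics; ls; cat > h.py <<'E'
import numpy as np, cv2
from workcell import manip
from scipy.spatial.transform import Rotation as R
def deproj(cal,px,depth=None,z=None):
    u,v=px
    x=(u-cal["cx"])/cal["fx"]; y=(v-cal["cy"])/cal["fy"]
    d=np.array([x,-y,-1.0]); Rm=R.from_quat(cal["orientation"]).as_matrix()
    w=Rm@d; o=np.array(cal["xyz"])
    s=depth if z is None else (z-o[2])/w[2]
    return o+s*w
def wray(cal,px):
    a=(px[0]-cal["cx"])/cal["fx"]; b=(px[1]-cal["cy"])/cal["fy"]; r=np.hypot(a,b)+1e-12
    d=np.array([np.sin(r)*a/r,-np.sin(r)*b/r,-np.cos(r)])
    return np.array(cal["xyz"]),R.from_quat(cal["orientation"]).as_matrix()@d
def wz(cal,px,z):
    o,d=wray(cal,px); return o+d*(z-o[2])/d[2]
E
python3 - <<'E'
from h import *
np.set_printoptions(precision=4,suppress=True)
print(manip.get_obs()["position"],manip.get_obs()["ee_rot"])
for c in ["top","scene"]:
    im,d=manip.camera(c); cal=manip.get_calibration(c); print(c,cal)
    cv2.imwrite(f"pics/{c}1.png",im[:,:,::-1])
    for t,z in [("switchbox",0),("knob_grip",.099),("lock_mouth",.066),("key_head",.07),("key",None),("spare_key",None),("key_stand",0)]:
        for r in manip.tip_of(t,c)[:3]:
            p=r["pixel"]; print(t,round(r["p"],2),np.round(p,1), deproj(cal,p,z=z) if z is not None else "")
E
```

```text
pics
[0.2017 0.5912 0.2492] [ 0.1637  0.9865 -0.0007 -0.0001]
top {'fx': 434.81083233206795, 'fy': 434.81083233206795, 'cx': 317.74128482221147, 'cy': 195.78557023268627, 'xyz': array([ 0.4065, -0.0393,  1.3321]), 'orientation': array([-0.0334,  0.0281,  0.7079, -0.705 ])}
switchbox 0.81 [269.7 178.8] [0.5762 0.1187 0.    ]
switchbox 0.38 [341.4 237.5] [ 0.3949 -0.1012  0.    ]
knob_grip 0.46 [287.4 180.2] [0.5593 0.0563 0.099 ]
lock_mouth 0.52 [244.2 172.3] [0.5874 0.186  0.066 ]
key_head 0.74 [392.9 156.8] [ 0.6305 -0.2509  0.07  ]
key_head 0.73 [382.4 220.9] [ 0.4429 -0.217   0.07  ]
key_head 0.6 [377.2 185. ] [ 0.5476 -0.2036  0.07  ]
key 0.71 [378.  187.4] 
key 0.62 [368.8 218.3] 
key 0.59 [383.4 142.8] 
spare_key 0.48 [397.6 189.3] 
key_stand 0.27 [342.9 240.8] [ 0.3849 -0.1056  0.    ]
scene {'fx': 478.1672145279197, 'fy': 478.1672145279197, 'cx': 310.96106641208286, 'cy': 194.4158554967417, 'xyz': array([ 0.9653, -0.5228,  1.0371]), 'orientation': array([0.2662, 0.106 , 0.3382, 0.8964])}
switchbox 0.7 [364.9 174.1] [0.5716 0.1236 0.    ]
knob_grip 0.56 [347.2 167.1] [0.5638 0.0501 0.099 ]
lock_mouth 0.57 [387.4 151.2] [0.5955 0.1779 0.066 ]
key_head 0.76 [232.7 232. ] [ 0.47   -0.2498  0.07  ]
key_head 0.72 [267.6 237.9] [ 0.5414 -0.2078  0.07  ]
key_head 0.7 [416.4 114.4] [0.5805 0.3288 0.07  ]
key 0.73 [251.7 223.8] 
key 0.69 [348.6 163.7] 
key 0.59 [270.7 248.3] 
spare_key 0.7 [243.5 269.6] 
key_stand 0.81 [258.6 262.8] [ 0.5413 -0.2469  0.    ]
key_stand 0.71 [355.8 265.3] [ 0.7188 -0.0999  0.    ]
```

```bash
python3 - <<'E'
import cv2,numpy as np
a=cv2.imread("pics/top1.png")[90:290,200:440]; b=cv2.imread("pics/scene1.png")[60:340,180:500]
cv2.imwrite("pics/top1c.png",cv2.resize(a,None,fx=3,fy=3,interpolation=2)); cv2.imwrite("pics/scene1c.png",cv2.resize(b,None,fx=2.1,fy=2.1,interpolation=2))
E
```

```text
(no output)
```

View pics/top1c.png

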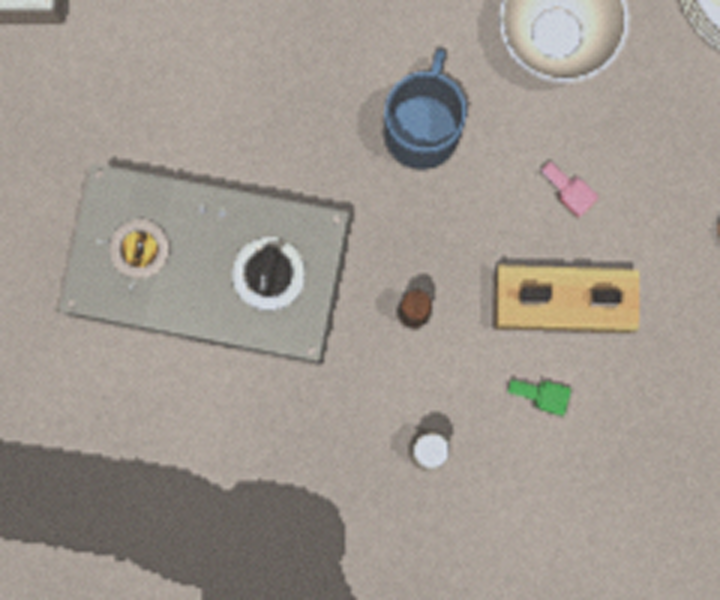

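View pics/scene1c.png

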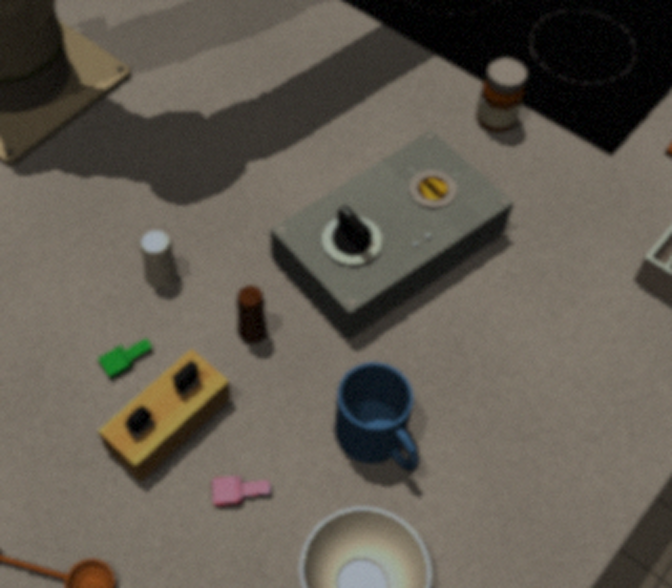

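The top view shows the box's lock at about (247,172) and its knob at (289,181). The stand is at (389,189), with dark heads at (379,188) and (402,188). The left head looks rectangular and the right one a disc, which I'll check from close up. I'm moving over the knob first.

```bash
cat >> h.py <<'E'
def go(xyz,yaw_y=None):
    """print shift/turn units to reach TCP xyz with tool y at yaw_y deg (mod 180), pointing down"""
    o=manip.get_obs(); Rm=R.from_quat(o["ee_rot"]).as_matrix()
    s=Rm.T@(np.array(xyz)-o["position"])/.05
    cur=np.degrees(np.arctan2(Rm[1,1],Rm[0,1]))
    t=0 if yaw_y is None else -((yaw_y-cur+90)%180-90)
    print("shift",np.round(s,3),"az",round(t/8,3),"curyaw",round(cur,1),"tilt",np.round(Rm[:,2],4),"j7",o["joint_pos"][6])
E
python3 -c "
from h import *
go([.5615,.053,.25],77)"
```

```text
shift [-10.287  -7.872  -0.   ] az -0.729 curyaw 71.2 tilt [ 0.e+00  1.e-04 -1.e+00] j7 -0.08849412084919679
```

```bash
python3 -m pendant '[[-10.3,-7.87,0,0,0,-0.73,0.2],[-10.3,-7.87,0,0,0,-0.73,0.2],[-10.3,-7.87,0,0,0,-0.73,0.2],[-10.3,-7.87,0,0,0,-0.73,0.2],[-10.3,-7.87,0,0,0,-0.73,0.2],[-10.3,-7.87,0,0,0,-0.73,0.2],[-10.3,-7.87,0,0,0,-0.73,0.2],[-10.3,-7.87,0,0,0,-0.73,0.2],[-10.3,-7.87,0,0,0,-0.73,0.2],[-10.3,-7.87,0,0,0,-0.73,0.2]]' 40
python3 -c "
from h import *
go([.5615,.053,.25],77)"
```

```text
clock: 2.05
position: [0.5502, 0.0704, 0.2504]
ee_rot: [0.113, 0.994, 0.0, 0.0]
ft_force: [1.9, 1.8, -0.1]
grip_width: 0.603
grasp_force: 0.0
shift [-0.298 -0.288  0.008] az 0.003 curyaw 77.0 tilt [ 9.e-04  5.e-04 -1.e+00] j7 1.1949502469935118
```

```bash
python3 - <<'E'
from h import *
np.set_printoptions(precision=4,suppress=True)
cal=manip.get_calibration("wrist"); im,d=manip.camera("wrist")
cv2.imwrite("pics/w1.png",im[:,:,::-1])
for t,z in [("knob_grip",.099),("lock_mouth",.066)]:
    for r in manip.tip_of(t,"wrist")[:2]:
        print(t,round(r["p"],2),np.round(r["pixel"],1),wz(cal,r["pixel"],z))
for t,z in [("reset_knob",.108)]:
    for r in manip.trace(t,"wrist")[:1]: print(t,r["p"],r["box"])
print(manip.get_obs()["joint_pos"],cal)
E
```

```text
knob_grip 0.56 [305.8 208.2] [0.5642 0.0564 0.099 ]
lock_mouth 0.66 [421.7 196.3] [0.5902 0.1773 0.066 ]
reset_knob 0.88 [283.0, 178.1, 327.4, 232.8]
[-0.5612  0.1753  0.3976  1.6721 -0.0698  1.3084  1.1902] {'fx': 309.70691628693146, 'fy': 309.70691628693146, 'cx': 316.88164347388516, 'cy': 201.65520240022758, 'xyz': array([0.4749, 0.0878, 0.3743]), 'orientation': array([-0.1203, -0.0955,  0.6148,  0.7736])}
```

View pics/w1.png

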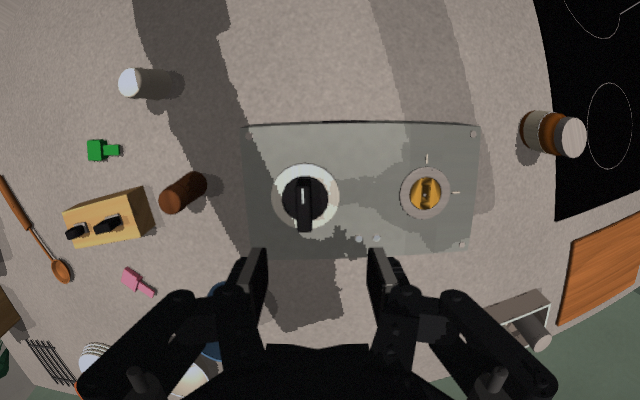

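Wrist view: knob disc at about (306,197) with its bar running from (303,180) to (305,231), and the lock plug at (425,193). Next I turn these into positions and bar yaw.

```bash
python3 - <<'E'
from h import *
np.set_printoptions(precision=4,suppress=True)
cal=manip.get_calibration("wrist")
im=cv2.imread("pics/w1.png")
cv2.imwrite("pics/w1c.png",cv2.resize(im[150:250,260:470],None,fx=3.8,fy=3.8,interpolation=cv2.INTER_CUBIC))
for n,p,z in [("bar1",(302.5,182),.108),("bar2",(304.5,230),.108),("ring",(306,196.5),.07),("plug",(425,193.5),.066)]:
    print(n,wz(cal,p,z))
E
```

```text
bar1 [0.536  0.0608 0.108 ]
bar2 [0.581  0.0515 0.108 ]
ring [0.5604 0.0566 0.07  ]
plug [0.5873 0.1815 0.066 ]
```

View pics/w1c.png

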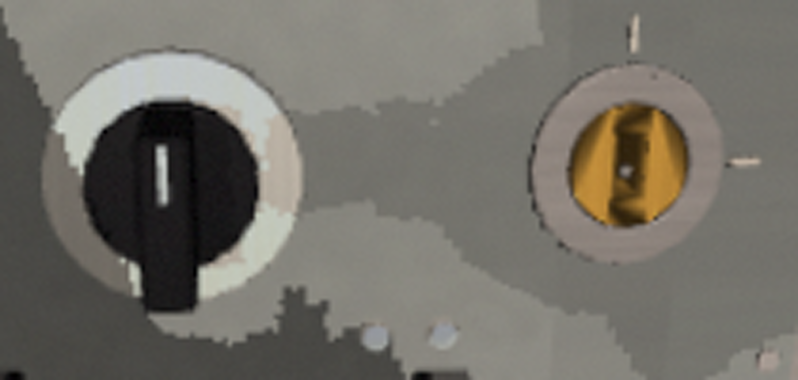

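```bash
python3 -c "
from h import *
go([.561,.0565,.101],78)"
```

```text
shift [-0.287 -0.226  2.978] az -0.144 curyaw 76.8 tilt [-1.e-04 -2.e-04 -1.e+00] j7 1.190231222165714
```

```bash
python3 -m pendant '[[-0.29,-0.23,0.5,0,0,-0.14,0.2],[-0.29,-0.23,1.2,0,0,-0.14,0.2],[-0.29,-0.23,2,0,0,-0.14,0.2],[-0.29,-0.23,2.6,0,0,-0.14,0.2],[-0.29,-0.23,2.98,0,0,-0.14,0.2],[-0.29,-0.23,2.98,0,0,-0.14,0.2],[-0.29,-0.23,2.98,0,0,-0.14,-0.6],[-0.29,-0.23,2.98,0,0,-0.14,-0.9],[-0.29,-0.23,2.98,0,0,-0.14,-0.9],[-0.29,-0.23,2.98,0,0,-0.14,-0.9]]' 40
python3 -c "
from h import *
go([.561,.0565,.101],78);print(manip.get_obs()['torque'])"
```

```text
clock: 3.5
position: [0.5611, 0.0554, 0.1026]
ee_rot: [0.104, 0.995, -0.001, 0.0]
ft_force: [-5.0, -7.3, 9.4]
grip_width: 0.158
grasp_force: 40.5
shift [0.007 0.022 0.031] az 0.0 curyaw 78.0 tilt [ 7.0e-04 -1.5e-03 -1.0e+00] j7 1.2989770597197867
[-1.58470428  1.12989793 -0.05509949]
```

```bash
python3 -m pendant '[[0,0.01,-0.03,0,0,1,-0.9],[0,0.01,-0.03,0,0,2,-0.9],[0,0.01,-0.03,0,0,3,-0.9],[0,0.01,-0.03,0,0,4,-0.9],[0,0.01,-0.03,0,0,5,-0.9],[0,0.01,-0.03,0,0,6,-0.9],[0,0.01,-0.03,0,0,7,-0.9],[0,0.01,-0.03,0,0,8,-0.9],[0,0.01,-0.03,0,0,8.6,-0.9],[0,0.01,-0.03,0,0,8.8,-0.9]]' 60
python3 -c "
from h import *
go([.561,.0565,.101],78);print(manip.get_obs()['torque'])"
```

```text
clock: 4.75
position: [0.5622, 0.0564, 0.1028]
ee_rot: [0.658, 0.753, 0.0, 0.002]
ft_force: [7.1, -6.9, -9.0]
grip_width: 0.153
grasp_force: 67.6
shift [ 0.005 -0.023  0.037] az -8.792 curyaw 7.7 tilt [ 0.0031 -0.0026 -1.    ] j7 0.14559447206637152
[-1.42022031 -1.73013249  1.39447452]
```

```bash
python3 -m pendant '[[0,0,0,0,0,0,0.9],[0,0,0,0,0,0,0.9],[0,0,0,0,0,0,0.9],[0,0,-0.5,0,0,0,0.9],[0,0,-1,0,0,0,0.9],[0,0,-1.8,0,0,0,0.9],[0,0,-2.4,0,0,0,0.9],[0,0,-3,0,0,0,0.9],[0,0,-3,0,0,0,0.9],[0,0,-3,0,0,0,0.9]]' 40
python3 - <<'E'
from h import *
np.set_printoptions(precision=4,suppress=True)
cal=manip.get_calibration("wrist"); im,d=manip.camera("wrist")
cv2.imwrite("pics/w2.png",im[:,:,::-1])
for r in manip.trace("reset_knob","wrist")[:1]: print(r["p"],r["box"])
for t,z in [("knob_grip",.099),("lock_mouth",.066)]:
    for r in manip.tip_of(t,"wrist")[:2]:
        print(t,round(r["p"],2),np.round(r["pixel"],1),wz(cal,r["pixel"],z))
cal=manip.get_calibration("top")
for p in [(378.7,187.7),(402,188.3)]: q=deproj(cal,p,z=.073); print(q)
go([q[0],q[1]+.03,.22],90)
E
```

```text
clock: 6.0
position: [0.5607, 0.0583, 0.252]
ee_rot: [0.658, 0.753, -0.0, -0.0]
ft_force: [-0.1, 0.5, -1.3]
grip_width: 0.951
grasp_force: 0.0
0.9 [296.1, 164.0, 342.4, 213.6]
knob_grip 0.65 [319.2 193.1] [0.5632 0.0563 0.099 ]
lock_mouth 0.72 [359.9  67.3] [0.587  0.1805 0.066 ]
[ 0.5393 -0.2074  0.073 ]
[ 0.5372 -0.2751  0.073 ]
shift [-5.945 -1.277  0.636] az -10.284 curyaw 7.7 tilt [-0.0013 -0.0004 -1.    ] j7 0.06496025941698917
```

View pics/w2.png

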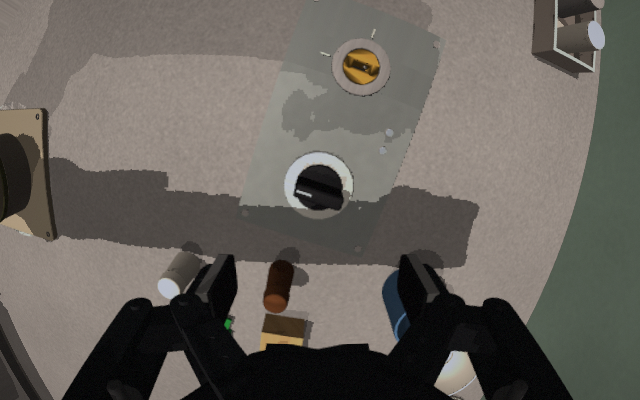

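The knob has sprung back: its bar at (319,193) is parallel to the lock slot again. I'm going over the stand now.

```bash
python3 -c "
from h import *
go([.539,-.215,.22],2)"
```

```text
shift [-5.354 -1.161  0.636] az 0.716 curyaw 7.7 tilt [-1.3e-03 -4.0e-04 -1.0e+00] j7 0.06496025941698917
```

```bash
python3 -m pendant '[[-1,-0.2,0,0,0,0.72,0.2],[-2.2,-0.4,0,0,0,0.72,0.2],[-3.2,-0.6,0,0,0,0.72,0.2],[-4.2,-0.8,0.2,0,0,0.72,0.2],[-5.35,-1.16,0.63,0,0,0.72,0.2],[-5.35,-1.16,0.63,0,0,0.72,0.2],[-5.35,-1.16,0.63,0,0,0.72,0.2],[-5.35,-1.16,0.63,0,0,0.72,0.2],[-5.35,-1.16,0.63,0,0,0.72,0.2],[-5.35,-1.16,0.63,0,0,0.72,0.2]]' 40
python3 - <<'E'
from h import *
np.set_printoptions(precision=4,suppress=True)
cal=manip.get_calibration("wrist"); im,d=manip.camera("wrist")
cv2.imwrite("pics/w3.png",im[:,:,::-1])
for t,z in [("key_head",.07),("key",.015),("spare_key",.015),("key_stand",0)]:
    for r in manip.tip_of(t,"wrist")[:3]:
        print(t,round(r["p"],2),np.round(r["pixel"],1),wz(cal,r["pixel"],z))
for t in ["key","spare_key"]:
  for r in manip.trace(t,"wrist")[:2]: print(t,r["p"],r["box"])
E
```

```text
clock: 7.45
position: [0.5397, -0.2141, 0.2211]
ee_rot: [0.694, 0.72, 0.0, 0.0]
ft_force: [1.1, 0.1, 1.5]
grip_width: 0.597
grasp_force: 0.0
key_head 0.92 [314.2 180.3] [ 0.5371 -0.2037  0.07  ]
key_head 0.74 [399.7 221.1] [ 0.6218 -0.2413  0.07  ]
key_head 0.61 [229.9 193.2] [ 0.4575 -0.2185  0.07  ]
key 0.78 [240.6 148.2] [ 0.4556 -0.1832  0.015 ]
key 0.57 [317.5 171.1] [ 0.5404 -0.2067  0.015 ]
spare_key 0.6 [316.9 228.2] [ 0.542  -0.2737  0.015 ]
key_stand 0.56 [315.2 197.8] [ 0.5389 -0.2417  0.    ]
key 0.98 [218.7, 149.0, 246.6, 203.0]
key 0.82 [388.9, 190.4, 440.9, 230.2]
spare_key 0.85 [308.6, 230.6, 321.8, 259.5]
```

View pics/w3.png

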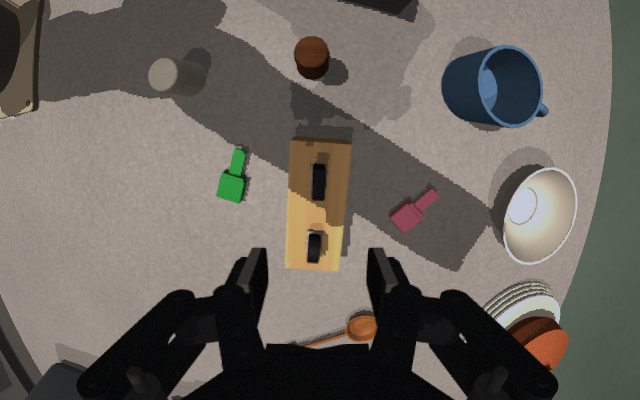

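```bash
python3 - <<'E'
import cv2
im=cv2.imread("pics/w3.png")
cv2.imwrite("pics/w3c.png",cv2.resize(im[130:280,270:370],None,fx=4,fy=4,interpolation=cv2.INTER_CUBIC).clip(0,255)*1)
E
python3 - <<'E'
import cv2,numpy as np
im=cv2.imread("pics/w3c.png").astype(float)
cv2.imwrite("pics/w3c.png",np.clip(255*(im/255)**.5,0,255).astype('uint8'))
E
```

```text
(no output)
```

View pics/w3c.png

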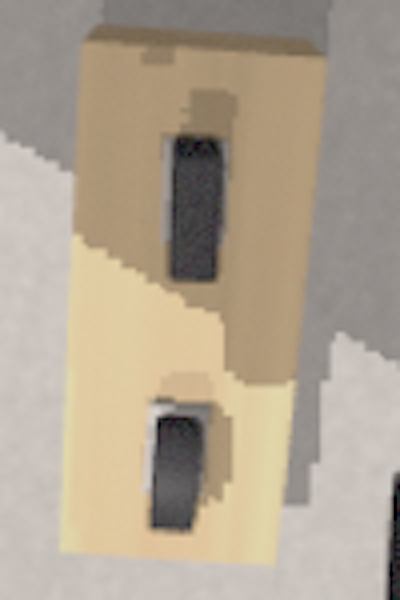

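The far head at (319,185) has a flat, rectangular top, so that's the key. The near one at (315,247) is curved, so that's the disc-headed spare.

```bash
python3 - <<'E'
from h import *
np.set_printoptions(precision=4,suppress=True)
cal=manip.get_calibration("wrist"); print(cal["xyz"])
P=lambda c,z:wz(cal,(270+c[0]/4,130+c[1]/4),z)
a,b=P((197,158),.077),P((192,280),.077); print(a,b,(a+b)/2,np.hypot(*(a-b)[:2]))
L=[P(c,.045) for c in [(80,45),(62,550),(328,58),(276,563)]]; print(np.array(L),np.mean(L,0))
for s in [L[0]-L[1],L[2]-L[3],a-b]: print(np.degrees(np.arctan2(s[1],s[0])))
c=(a+b)/2; go([c[0],c[1],.07],2)
E
```

```text
[ 0.5369 -0.1373  0.345 ]
[ 0.5409 -0.1927  0.077 ] [ 0.5408 -0.2209  0.077 ] [ 0.5408 -0.2068  0.077 ] 0.028208498847225642
[[ 0.512  -0.172   0.045 ]
 [ 0.5078 -0.3107  0.045 ]
 [ 0.5724 -0.1732  0.045 ]
 [ 0.5675 -0.3128  0.045 ]] [ 0.5399 -0.2422  0.045 ]
88.2489828851918
87.97462794458804
89.70426394253873
shift [0.159 0.034 3.02 ] az -0.005 curyaw 2.0 tilt [ 0.0001  0.0001 -1.    ] j7 0.5257467468198325
```

```bash
python3 -m pendant '[[0.16,0.03,0.6,0,0,0.48,0],[0.16,0.03,1.3,0,0,0.48,0],[0.16,0.03,2,0,0,0.48,0],[0.16,0.03,2.6,0,0,0.48,0],[0.16,0.03,3.02,0,0,0.48,0],[0.16,0.03,3.02,0,0,0.48,0],[0.16,0.03,3.02,0,0,0.48,0],[0.16,0.03,3.02,0,0,0.48,-0.7],[0.16,0.03,3.02,0,0,0.48,-0.95],[0.16,0.03,3.02,0,0,0.48,-0.95]]' 80
python3 -c "
from h import *
go([.541,-.207,.07],-1.9)"
```

```text
clock: 9.05
position: [0.5413, -0.2069, 0.071]
ee_rot: [0.719, 0.695, 0.001, 0.001]
ft_force: [-0.5, 0.6, 6.5]
grip_width: 0.126
grasp_force: 78.7
shift [-0.002 -0.006  0.02 ] az 0.003 curyaw -1.9 tilt [ 0.0017  0.     -1.    ] j7 0.5502363492154234
```

```bash
python3 -m pendant '[[0,0,-0.3,0,0,0,-0.95],[0,0,-0.6,0,0,0,-0.95],[0,0,-0.9,0,0,0,-0.95],[0,0,-1.4,0,0,0,-0.95],[0,0,-1.9,0,0,0,-0.95],[0,0,-2.4,0,0,0,-0.95],[0,0,-2.7,0,0,0,-0.95],[0,0,-2.7,0,0,0,-0.95],[0,0,-2.7,0,0,0,-0.95],[0,0,-2.7,0,0,0,-0.95]]' 80
python3 -c "
from h import *
go([.587,.181,.205],78);print(manip.get_obs()['ft_force'])"
```

```text
clock: 10.3
position: [0.5402, -0.2066, 0.204]
ee_rot: [0.719, 0.695, -0.0, -0.001]
ft_force: [0.1, 0.3, -0.3]
grip_width: 0.124
grasp_force: 78.0
shift [ 7.778  0.681 -0.019] az -9.985 curyaw -1.9 tilt [-1.6e-03  2.0e-04 -1.0e+00] j7 0.455952773176398
[ 0.07294664  0.28785414 -0.33575092]
```

```bash
python3 -m pendant '[[0.8,0.1,0,0,0,-1.1,-0.95],[1.7,0.2,0,0,0,-2.2,-0.95],[2.6,0.3,0,0,0,-3.3,-0.95],[3.5,0.4,0,0,0,-4.4,-0.95],[4.4,0.5,0,0,0,-5.5,-0.95],[5.3,0.6,0,0,0,-6.7,-0.95],[6.2,0.68,0,0,0,-7.9,-0.95],[7.1,0.68,0,0,0,-9,-0.95],[7.78,0.68,0,0,0,-10,-0.95],[7.78,0.68,0,0,0,-10,-0.95]]' 80
python3 - <<'E'
from h import *
np.set_printoptions(precision=4,suppress=True)
go([.587,.181,.205],78)
cal=manip.get_calibration("wrist"); im,d=manip.camera("wrist")
cv2.imwrite("pics/w4.png",im[:,:,::-1])
for t,z in [("lock_mouth",.066),("key",.15)]:
    for r in manip.tip_of(t,"wrist")[:2]:
        print(t,round(r["p"],2),np.round(r["pixel"],1),wz(cal,r["pixel"],z))
hsv=cv2.cvtColor(im,cv2.COLOR_RGB2HSV); m=cv2.inRange(hsv,(12,120,60),(32,255,255))
n,l,s,c=cv2.connectedComponentsWithStats(m)
for i in range(1,n):
    if s[i,4]>60: print(s[i],c[i])
np.save("cal4.npy",cal,allow_pickle=True)
cv2.imwrite("pics/w4c.png",cv2.resize(im[100:300,220:420,::-1],None,fx=3,fy=3,interpolation=cv2.INTER_CUBIC))
E
```

```text
clock: 11.55
position: [0.5865, 0.1844, 0.2038]
ee_rot: [0.1, 0.995, 0.0, -0.001]
ft_force: [-0.1, -1.0, -0.4]
grip_width: 0.122
grasp_force: 78.0
shift [-0.024 -0.065 -0.024] az 0.06 curyaw 78.5 tilt [-0.0018  0.0005 -1.    ] j7 1.1009896962030519
lock_mouth 0.72 [311.5 200.9] [0.5904 0.1787 0.066 ]
key 0.9 [316.  230.1] [0.5841 0.1843 0.15  ]
key 0.88 [ 40.8 149. ] [ 0.4795 -0.0164  0.15  ]
[487  97  30  54 582] [496.8694 117.4433]
[ 295  178   40   39 1174] [314.6252 197.0903]
[   0  185   74   53 1715] [ 34.9248 212.6099]
[ 523  219  117  135 8305] [581.2547 284.2371]
[  0 252  14  24 199] [  5.9749 263.9698]
```

View pics/w4c.png

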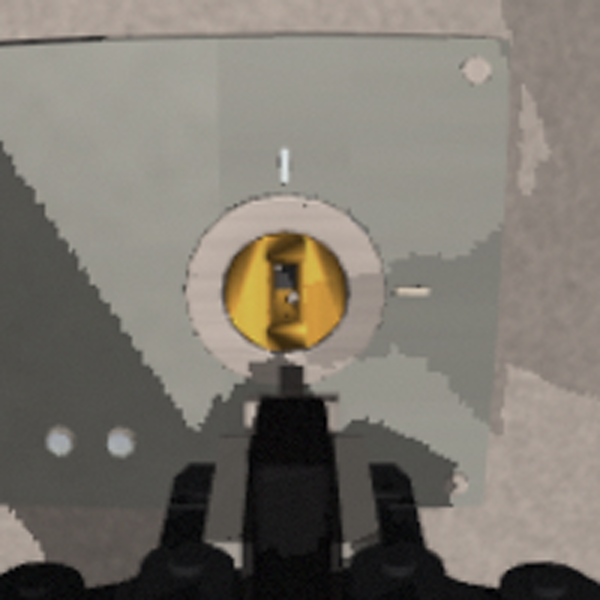

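```bash
python3 - <<'E'
from h import *
np.set_printoptions(precision=4,suppress=True)
cal=manip.get_calibration("wrist"); o=manip.get_obs(); Rm=R.from_quat(o["ee_rot"]).as_matrix()
P=lambda c,z:wz(cal,(220+c[0]/3,100+c[1]/3),z)
for n,c,z in [("plug",(285.5,291.5),.066),("ring",(286,289.5),.066),("L",(222,291),.066),("R",(349,291),.066),("T",(286,231),.066),("B",(286,351),.066),("mark up",(285,165),.062),("mark r",(412,291),.062),("slotT",(287,243),.066),("slotB",(287,344),.066),("tipfront",(291,365),o["position"][2]-.055)]:
    p=P(c,z); print(n,p,"tool:",1e3*(Rm.T@(p-o["position"])))
print(cal["xyz"])
E
```

```text
plug [0.5889 0.1774 0.066 ] tool: [ -2.0116  -1.6675 138.534 ]
ring [0.5884 0.1777 0.066 ] tool: [ -1.3956  -1.5182 138.5341]
L [0.5849 0.1591 0.066 ] tool: [ -1.8357 -20.4443 138.5537]
R [0.5927 0.1958 0.066 ] tool: [ -1.8658  17.091  138.5144]
T [0.5711 0.1814 0.066 ] tool: [ 16.3043  -1.471  138.5405]
B [0.6073 0.1736 0.066 ] tool: [-20.7401  -1.5739 138.527 ]
mark up [0.5527 0.185  0.062 ] tool: [ 35.0372  -1.7372 142.5477]
mark r [0.5979 0.2144 0.062 ] tool: [ -3.0655  36.3989 142.4938]
slotT [0.5746 0.1809 0.066 ] tool: [ 12.7201  -1.1895 138.5389]
slotB [0.6051 0.1743 0.066 ] tool: [-18.4936  -1.2666 138.5275]
tipfront [0.5802 0.1811 0.1495] tool: [ 7.335   0.0074 55.0027]
[0.512  0.1959 0.3286]
```

```bash
python3 -m pendant '[[-0.04,-0.03,0.2,0,0,0,-0.95],[-0.04,-0.03,0.5,0,0,0,-0.95],[-0.04,-0.03,0.8,0,0,0,-0.95],[-0.04,-0.03,1.1,0,0,0,-0.95],[-0.04,-0.03,1.35,0,0,0,-0.95],[-0.04,-0.03,1.45,0,0,0,-0.95],[-0.04,-0.03,1.45,0,0,0,-0.95],[-0.04,-0.03,1.45,0,0,0,-0.95],[-0.04,-0.03,1.45,0,0,0,-0.95],[-0.04,-0.03,1.45,0,0,0,-0.95]]' 80
python3 - <<'E'
from h import *
np.set_printoptions(precision=4,suppress=True)
go([.588,.178,.13],78.5)
cal=manip.get_calibration("wrist"); im,d=manip.camera("wrist")
cv2.imwrite("pics/w5.png",im[:,:,::-1])
cv2.imwrite("pics/w5c.png",cv2.resize(im[150:270,240:400,::-1],None,fx=5,fy=5,interpolation=cv2.INTER_CUBIC))
E
```

```text
clock: 12.95
position: [0.5891, 0.1791, 0.1328]
ee_rot: [0.103, 0.995, 0.0, 0.0]
ft_force: [0.2, 1.1, -1.4]
grip_width: 0.122
grasp_force: 78.0
shift [ 0.018 -0.027  0.057] az -0.047 curyaw 78.1 tilt [ 0.0005  0.0003 -1.    ] j7 1.1257189176172848
```

View pics/w5c.png

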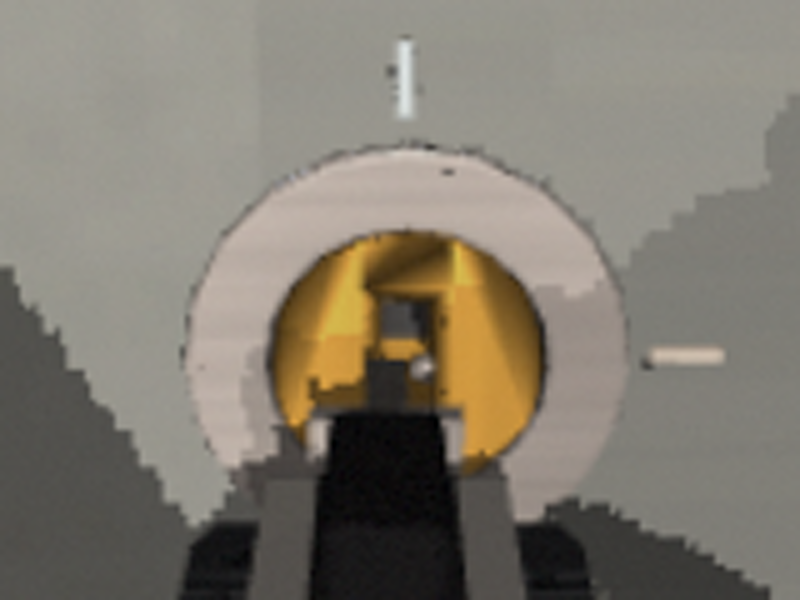

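```bash
python3 - <<'E'
from h import *
np.set_printoptions(precision=2,suppress=True)
cal=manip.get_calibration("wrist"); o=manip.get_obs(); Rm=R.from_quat(o["ee_rot"]).as_matrix()
print(o["position"]*1000)
P=lambda c,z:wz(cal,(240+c[0]/5,150+c[1]/5),z)
zt=o["position"][2]
for n,c,z in [("plugL",(268,358),.066),("plugR",(545,358),.066),("ringL",(185,355),.066),("ringR",(628,355),.066),("plugT",(407,231),.066),("ringT",(407,148),.066),("slotT",(405,297),.063),("markU",(405,78),.062),("markU1",(405,40),.062),("markU2",(405,117),.062),("markR1",(645,357),.062),("markR2",(723,355),.062),("tipfront",(387,357),zt-.055),("flangeL",(308,412),zt-.021),("flangeR",(463,412),zt-.021)]:
    p=P(c,z); print(n,1e3*p,"tool:",1e3*(Rm.T@(p-o["position"])))
E
```

```text
[589.12 179.1  132.73]
plugL [583.2  164.56  66.  ] tool: [  2.82 -15.47  66.73]
plugR [590.82 200.46  66.  ] tool: [ 2.76 21.23 66.74]
ringL [580.54 153.81  66.  ] tool: [  3.21 -26.54  66.72]
ringR [592.76 211.43  66.  ] tool: [ 3.11 32.37 66.74]
plugT [569.84 186.11  66.  ] tool: [20.33  2.86 66.73]
ringT [559.1  188.33  66.  ] tool: [31.3   2.83 66.73]
slotT [579.59 183.86  63.  ] tool: [10.32  2.67 69.73]
markU [550.98 189.82  62.  ] tool: [39.55  2.61 70.72]
markU1 [546.14 190.83  62.  ] tool: [44.49  2.6  70.72]
markU2 [555.98 188.78  62.  ] tool: [34.44  2.62 70.72]
markR1 [595.22 214.03  62.  ] tool: [ 1.24 35.41 70.75]
markR2 [597.28 224.74  62.  ] tool: [ 1.43 46.32 70.75]
tipfront [581.82 180.94  77.73] tool: [ 7.54  0.28 55.  ]
flangeL [573.08 174.52 111.73] tool: [14.76 -7.79 20.99]
flangeR [576.35 189.97 111.73] tool: [14.74  8.   21.  ]
```

The ring centre is at crop x≈406 and the key blade at 387, so the key needs about 2.7 mm along +y of the tool. I'll correct that and enter the mouth to a shallow depth.

```bash
python3 -m pendant '[[0.01,0.054,0,0,0,0,-0.95],[0.01,0.054,0,0,0,0,-0.95],[0.01,0.054,0.08,0,0,0,-0.95],[0.01,0.054,0.16,0,0,0,-0.95],[0.01,0.054,0.22,0,0,0,-0.95],[0.01,0.054,0.26,0,0,0,-0.95],[0.01,0.054,0.3,0,0,0,-0.95],[0.01,0.054,0.33,0,0,0,-0.95],[0.01,0.054,0.33,0,0,0,-0.95],[0.01,0.054,0.33,0,0,0,-0.95]]' 100
cat > st.py <<'E'
from h import *
np.set_printoptions(precision=2,suppress=True)
o=manip.get_obs(); Rm=R.from_quat(o["ee_rot"]).as_matrix()
print("depth mm",round(66-(o["position"][2]*1000-55),2),"pos",o["position"]*1000,"yaw",round(np.degrees(np.arctan2(Rm[1,1],Rm[0,1])),2),"F tool",Rm.T@o["ft_force"],"T tool",Rm.T@o["torque"],"tilt",Rm[:2,2],"j7",o["joint_pos"][6])
E
python3 st.py
```

```text
clock: 14.25
position: [0.5891, 0.1818, 0.1161]
ee_rot: [0.103, 0.995, 0.0, 0.0]
ft_force: [0.0, 0.6, -0.3]
grip_width: 0.117
grasp_force: 101.1
depth mm 4.92 pos [589.13 181.79 116.08] yaw 78.12 F tool [0.11 0.54 0.31] T tool [-0.01 -0.01  0.02] tilt [0. 0.] j7 1.1271351138088748
```

```bash
python3 -m pendant '[[0,0,0.04,0,0,0,-0.95],[0,0,0.08,0,0,0,-0.95],[0,0,0.1,0,0,0.6,-0.95],[0,0,0.11,0,0,1.3,-0.95],[0,0,0.11,0,0,0.1,-0.95],[0,0,0.11,0,0,-1.2,-0.95],[0,0,0.12,0,0,0,-0.95],[0,0,0.12,0,0,1.3,-0.95],[0,0,0.12,0,0,0.1,-0.95],[0,0,0.12,0,0,-1.2,-0.95]]' 100
python3 st.py
```

```text
clock: 15.5
position: [0.5893, 0.1817, 0.1101]
ee_rot: [0.017, 1.0, -0.0, 0.0]
ft_force: [0.7, 1.4, -0.3]
grip_width: 0.121
grasp_force: 101.5
depth mm 10.94 pos [589.33 181.7  110.06] yaw 88.02 F tool [-0.68  1.39  0.26] T tool [-0.27 -0.1   0.08] tilt [ 0. -0.] j7 1.2894274484989263
```

```bash
python3 -m pendant '[[0,0,0.02,0,0,1.2,-0.95],[0,0,0.02,0,0,2.5,-0.95],[0,0,0.03,0,0,1.2,-0.95],[0,0,0.03,0,0,0,-0.95],[0,0,0.04,0,0,1.2,-0.95],[0,0,0.04,0,0,2.5,-0.95],[0,0,0.05,0,0,1.2,-0.95],[0,0,0.05,0,0,0,-0.95],[0,0,0.05,0,0,1.2,-0.95],[0,0,0.05,0,0,1.2,-0.95]]' 100
python3 st.py
```

```text
clock: 16.75
position: [0.589, 0.1817, 0.1073]
ee_rot: [0.103, 0.995, -0.0, -0.0]
ft_force: [0.4, -0.9, -0.3]
grip_width: 0.115
grasp_force: 101.4
depth mm 13.67 pos [589.04 181.71 107.33] yaw 78.13 F tool [-0.59 -0.82  0.32] T tool [ 0.11 -0.02  0.01] tilt [-0. -0.] j7 1.1290172699258303
```

```bash
python3 -m pendant '[[0,0,0.03,0,0,0.6,-0.95],[0,0,0.06,0,0,1.3,-0.95],[0,0,0.06,0,0,0,-0.95],[0,0,0.07,0,0,-1.3,-0.95],[0,0,0.07,0,0,0,-0.95],[0,0,0.08,0,0,1.3,-0.95],[0,0,0.08,0,0,0,-0.95],[0,0,0.08,0,0,-1.3,-0.95],[0,0,0.09,0,0,0,-0.95],[0,0,0.09,0,0,0,-0.95]]' 100
python3 st.py
```

```text
clock: 18.0
position: [0.5895, 0.182, 0.1034]
ee_rot: [0.102, 0.995, 0.0, 0.001]
ft_force: [0.9, 0.3, 2.8]
grip_width: 0.121
grasp_force: 101.7
depth mm 17.61 pos [589.55 182.02 103.39] yaw 78.29 F tool [-0.84  0.49 -2.83] T tool [-0.19 -0.32  0.02] tilt [0. 0.] j7 1.1322523599896264
```

```bash
python3 -m pendant '[[0,0,0.01,0,0,1.3,-0.95],[0,0,0.01,0,0,0,-0.95],[0,0,0.01,0,0,-1.3,-0.95],[0,0,0.02,0,0,0,-0.95],[0,0,0.02,0,0,1.3,-0.95],[0,0,0.02,0,0,0,-0.95],[0,0,0.02,0,0,-1.3,-0.95],[0,0,0.02,0,0,0,-0.95],[0,0,0.02,0,0,1.3,-0.95],[0,0,0.02,0,0,0,-0.95]]' 100
python3 st.py
```

```text
clock: 19.25
position: [0.5888, 0.1821, 0.1017]
ee_rot: [0.102, 0.995, -0.0, -0.0]
ft_force: [-0.1, 1.3, -1.4]
grip_width: 0.117
grasp_force: 101.4
depth mm 19.29 pos [588.78 182.09 101.71] yaw 78.31 F tool [0.39 1.27 1.44] T tool [-0.4   0.15 -0.04] tilt [-0. -0.] j7 1.131178807624268
```

```bash
python3 -m pendant '[[0,0,0.01,0,0,1.3,-0.95],[0,0,0.02,0,0,0,-0.95],[0,0,0.02,0,0,-1.3,-0.95],[0,0,0.03,0,0,0,-0.95],[0,0,0.03,0,0,1.3,-0.95],[0,0,0.04,0,0,0,-0.95],[0,0,0.04,0,0,-1.3,-0.95],[0,0,0.05,0,0,0,-0.95],[0,0,0.05,0,0,1.3,-0.95],[0,0,0.06,0,0,0,-0.95]]' 100
python3 st.py
```

```text
clock: 20.5
position: [0.5888, 0.1819, 0.0987]
ee_rot: [0.102, 0.995, -0.0, -0.0]
ft_force: [1.0, 0.9, -0.7]
grip_width: 0.118
grasp_force: 101.5
depth mm 22.27 pos [588.84 181.9   98.73] yaw 78.3 F tool [-0.82  1.13  0.68] T tool [-0.15  0.02 -0.02] tilt [-0. -0.] j7 1.1312652134855747
```

```bash
python3 -m pendant '[[0,0,0.01,0,0,0.5,-0.95],[0,0,0.03,0,0,0,-0.95],[0,0,0.04,0,0,-0.5,-0.95],[0,0,0.06,0,0,0,-0.95],[0,0,0.07,0,0,0.5,-0.95],[0,0,0.08,0,0,0,-0.95],[0,0,0.09,0,0,-0.5,-0.95],[0,0,0.1,0,0,0,-0.95],[0,0,0.11,0,0,0,-0.95],[0,0,0.11,0,0,0,-0.95]]' 100
python3 st.py
```

```text
clock: 21.75
position: [0.5889, 0.1819, 0.0933]
ee_rot: [0.102, 0.995, -0.0, -0.0]
ft_force: [-0.4, 0.2, -1.1]
grip_width: 0.123
grasp_force: 101.5
depth mm 27.68 pos [588.9  181.9   93.32] yaw 78.34 F tool [0.46 0.15 1.06] T tool [-0.09  0.01  0.02] tilt [-0. -0.] j7 1.1341409212989932
```

```bash
python3 -m pendant '[[0,0,0.01,0,0,0,-0.95],[0,0,0.015,0,0,0,-0.95],[0,0,0.02,0,0,0,-0.95],[0,0,0.025,0,0,0,-0.95],[0,0,0.03,0,0,0,-0.95],[0,0,0.035,0,0,0,-0.95],[0,0,0.04,0,0,0,-0.95],[0,0,0.05,0,0,0,-0.95],[0,0,0.05,0,0,0,-0.95],[0,0,0.05,0,0,0,-0.95]]' 110
python3 st.py
```

```text
clock: 23.0
position: [0.5892, 0.1818, 0.092]
ee_rot: [0.104, 0.995, 0.0, 0.0]
ft_force: [-4.7, -0.6, 9.9]
grip_width: 0.117
grasp_force: 110.1
depth mm 28.97 pos [589.17 181.83  92.03] yaw 78.12 F tool [ 4.48 -1.56 -9.86] T tool [0.5  1.07 0.01] tilt [0. 0.] j7 1.131721029346126
```

```bash
python3 -m pendant '[[0,0,0,0,0,1.1,-0.95],[0,0,0,0,0,2.2,-0.95],[0,0,0,0,0,3.3,-0.95],[0,0,0,0,0,4.4,-0.95],[0,0,0,0,0,5.5,-0.95],[0,0,0,0,0,6.6,-0.95],[0,0,0,0,0,7.7,-0.95],[0,0,0,0,0,8.8,-0.95],[0,0,0,0,0,9.8,-0.95],[0,0,0,0,0,10.8,-0.95]]' 120
python3 st.py
```

```text
clock: 24.25
position: [0.5882, 0.1808, 0.092]
ee_rot: [0.758, 0.652, -0.001, -0.001]
ft_force: [-12.1, -3.9, 18.0]
grip_width: 0.114
grasp_force: 118.9
depth mm 28.98 pos [588.2  180.76  92.02] yaw -8.57 F tool [ -5.66 -11.46 -17.93] T tool [ 2.59 -1.43 -0.23] tilt [-0. -0.] j7 -0.24616363476513892
```

```bash
python3 -m pendant '[[-0.005,-0.01,0,0,0,0.3,-0.95],[-0.005,-0.01,0,0,0,0.6,-0.95],[-0.005,-0.01,0,0,0,0.8,-0.95],[-0.005,-0.01,0,0,0,0.9,-0.95],[-0.005,-0.01,0,0,0,0.9,-0.95],[-0.005,-0.01,0,0,0,0.9,-0.95],[-0.005,-0.01,0,0,0,0.9,-0.95],[-0.005,-0.01,0,0,0,0.9,-0.95],[-0.005,-0.01,0,0,0,0.9,-0.95],[-0.005,-0.01,0,0,0,0.9,-0.95]]' 120
python3 st.py
```

```text
clock: 25.5
position: [0.5879, 0.1808, 0.092]
ee_rot: [0.796, 0.605, -0.001, -0.0]
ft_force: [-9.8, -3.0, 17.0]
grip_width: 0.115
grasp_force: 118.7
depth mm 28.97 pos [587.95 180.79  92.03] yaw -15.5 F tool [ -5.57  -8.67 -16.94] T tool [ 1.99 -1.38 -0.15] tilt [-0. -0.] j7 -0.3547892894319162
```

```bash
python3 -m pendant '[[0,0,0,0,0,0.2,-0.95],[0,0,0,0,0,0.3,-0.95],[0,0,0,0,0,0.4,-0.95],[0,0,0,0,0,0.5,-0.95],[0,0,0,0,0,0.5,-0.95],[0,0,0,0,0,0.5,-0.95],[0,0,0,0,0,0.5,-0.95],[0,0,0,0,0,0.5,-0.95],[0,0,0,0,0,0.5,-0.95],[0,0,0,0,0,0.5,-0.95]]' 120
python3 st.py
```

```text
clock: 26.75
position: [0.5879, 0.181, 0.092]
ee_rot: [0.816, 0.577, -0.001, -0.0]
ft_force: [-9.5, -3.7, 16.3]
grip_width: 0.116
grasp_force: 118.9
depth mm 28.96 pos [587.9  180.97  92.04] yaw -19.46 F tool [ -6.67  -7.77 -16.26] T tool [ 1.9  -1.44 -0.51] tilt [-0. -0.] j7 -0.41678161898757154
```

```bash
python3 -m pendant '[[0,0,0,0,0,0.2,-0.95],[0,0,0,0,0,0.3,-0.95],[0,0,0,0,0,0.3,-0.95],[0,0,0,0,0,0.3,-0.95],[0,0,0,0,0,0.3,-0.95],[0,0,0,0,0,0.3,-0.95],[0,0,0,0,0,0.3,-0.95],[0,0,0,0,0,0.3,-0.95],[0,0,0,0,0,0.3,-0.95],[0,0,0,0,0,0.3,-0.95]]' 120
python3 st.py
python3 - <<'E'
from h import *
im,d=manip.camera("wrist")
cv2.imwrite("pics/w6c.png",cv2.resize(im[140:300,230:410,::-1],None,fx=3.7,fy=3.7,interpolation=cv2.INTER_CUBIC))
E
```

```text
clock: 28.0
position: [0.5878, 0.181, 0.092]
ee_rot: [0.828, 0.56, -0.001, -0.0]
ft_force: [-10.2, -4.4, 16.4]
grip_width: 0.115
grasp_force: 119.2
depth mm 28.99 pos [587.83 181.    92.01] yaw -21.82 F tool [ -7.89  -7.89 -16.35] T tool [ 1.88 -1.62 -0.79] tilt [-0. -0.] j7 -0.4538645051022376
```

View pics/w6c.png

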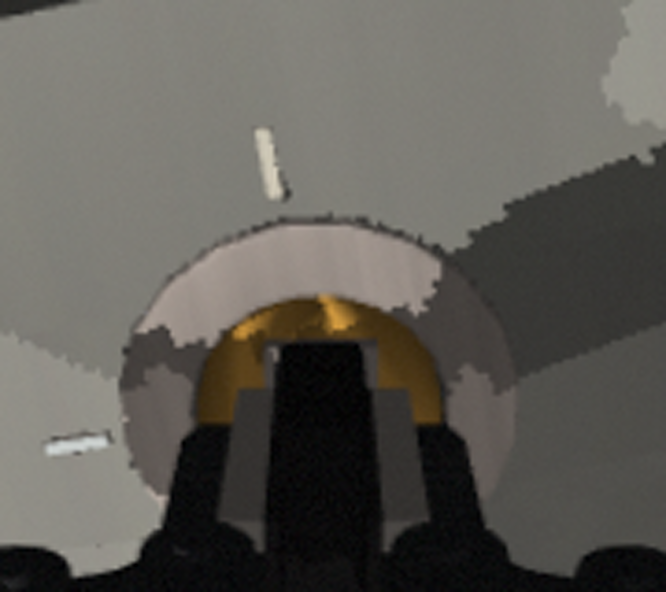

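The flange sits on the lock face and the key has turned past a quarter. The opposing torque is now 0.79 N m, well above the 0.16 N m spring, so the plug is at its stop. I'm handing in with the key held.

```bash
python3 -c "
from workcell import manip
print(manip.hand_in())"
```

```text
the job is handed in; nothing more can be done
None
```

I handed the job in at 28 s: the reset knob was twisted to its stop and sprang back, and the rectangular-headed key was rocked fully home, turned clockwise to its stop and is still held there; the spare key and the other kitchen things were not touched.

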